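# Seat the vial block on its heater pins

### The arm

A 7-joint arm with a two-finger parallel gripper is mounted at the origin on the work surface. World frame = base frame: x ahead of the robot, y to its left, z up, the work surface at z = 0. Lengths are in m, angles in rad, forces in N, time in s.
With the tool pointing down it reaches from about 0.375 to 0.925 m from the base axis. Payload 3.1 kg.
Tool frame: the origin (TCP) lies on the centre line of the jaws, within the pads' length; the fingertips stand 25 mm ahead of it and the grasp point (between the pads) lies 6 mm ahead of it; z points along the fingers, y is the line along which they close (so a half turn about z gives the same grasp; the last joint's range is limited). The gripper opens to 85 mm and grips with 20 to 120 N. Pads are 22 mm wide; open, the fingers measure 114 mm over their backs; the gripper's body (76 mm by 85 mm) begins 54 mm behind the grasp point. The pads swing forward as they close: fully open they stand 13 mm farther back than shut.
Start: joints at [-1.245, 0.383, 0.044, 1.598, -0.018, 1.161, -0.05], TCP at [0.267, 0.593, 0.256] pointing down, gripper open.
Joint ranges: [-2.61, 2.61], [-0.41, 2.15], [-1.48, 1.57], [0, 2.5], [-1.57, 4.71], [0.05, 1.97], [-2.85, 2.85]. Speed limits (rad/s): [2.79, 2.79, 3.14, 3.14, 3.14, 3.14, 3.14].

### API

Orientations are given as a rotation vector (axis times angle).
In Python, from cell import bot, viewer, job gives the robot as it stands.
- The arm moves only by the shell command python3 -m inch 'ROWS' [FORCE]. ROWS is JSON, a list of rows, each a list of 3 entries, a list of its own where there are three numbers: the shift along the tool's x, y, z scaled (see below), then the turn about the tool's z scaled (see below), then the finger opening in mm, from 0 to 85.4. In form: [[[dx, dy, dz], yaw, gripper], ...]. A call has 1 to 10 rows; each row shifts and turns the commanded pose from where the row before left it, along the tool's axes as they then stand; what a row does not reach is not made up. The controller multiplies each number of a shift by 200 mm and each number of a turn by pi rad. A row lasts 1/12 s, in which the tool goes at most 41.7 mm and 7.16 degrees, less where a joint would pass 70% of its speed; a pose out of reach is approached as far as the arm can. A call with a number of a shift or a turn outside -1 to 1 is refused whole. A call with a gripper value outside its range is refused whole. The fingers move at their own pace and stop on an object; FORCE is the grip in N (left out, the last holds). Time passes only in rows, so rows that do not move let the fingers close. It gives the time, the measured TCP pose, the force, the opening and the grip force at its end, in the units of the state.
- bot.observe(): the state, without advancing time (a new reading comes with each control period).
- viewer.capture(name): name is "scene" or "top" or "wrist"; returns a dict with "pixels" (480x640x3 uint8, red, green, blue), "range_z" (480x640 float32, m along the optical axis (not along the pixel's ray), 0 where there is no reading), "mtx" (3x3 intrinsics, pixels), "distortion" ([k1, k2, p1, p2, k3] as OpenCV has them; the pictures are not rectified), "view" (4x4, takes a point from world to camera coordinates). Camera axes: x right, y up, looking along -z (the intrinsics and any distortion apply to the point x, -y, -z); pixel columns grow to the right and rows downward; lengths in m; the calibration is good to about 2 mm. A picture is of the moment at which its call begins.
- job.sign_off(): hands the job in; it is judged then, once.
The state is a dict: "time": time; "joint_pos": joint angles; "joint_vel": joint speeds; "joint_efforts": joint torques, N m; "eef_pos": TCP position; "orientation": TCP orientation; "wrist_force": force on the tool from outside, world axes, zero at the start; "wrist_torque": the same for the moment, N m; "opening": opening from 0.0 (shut) to 1.0 (fully open); "finger_force": force on a finger pad.
Only numpy, scipy, OpenCV 4.12 (cv2) and the standard library are available. Lean on these libraries where they do the work, as an engineer would, in place of code of your own. Each camera call takes 0.05 s, during which the arm holds its last target. There are 200 camera calls.

### The job

The blue vial block sits too high in the heater's guide rails because it is riding on top of hidden locating pins. Without lifting it out, push it gently along the rails towards the heater's green-striped end until you feel it drop over the pins, then press down on its yellow spot until the stiff seal underneath gives way and the block is fully home and level. Let go of it, and leave the jars, bottle, boxes and rack where they are.

Things in the scene. Friction and masses are not known exactly. Their poses are not given: they have to be found in the camera images.
- dock: Fixed white heater base, 135 (x) x 300 (y) x 45 mm; origin: centre of its underside, on the table. Black control panel, 34 mm high, at x = -107 to -67 mm. Two aluminium guide rails along y, 8 mm thick, inner faces at x = +-51.5, y from -135 to +135, tops at z = 75 mm; both ends of the channel between them are open.
- dock_end (a point): Middle of the green stripe across the heater's deck, at the heater's +y end (142 mm from its centre, 45 mm up). Push the block towards it. Axes as the dock's.
- dock_channel (a point): Point on the dock's centre, z = 49 mm: top of the steel pin carrier, where the block comes home. The carrier's true centre is not reported: 0 to 8 mm to +y of here. Four pins, 12 mm wide, 12 mm tall, at +-30 (x), +-40 (y) mm of its centre; in its middle an orange seal disc 5 mm high: holds the block's weight, sinks and stays down under about 10 N more.
- block: Loose blue vial block, 100 (x) x 150 (y) x 40 mm, 0.45 kg, too wide to grasp, 1.5 mm play to each rail. Origin: centre of the underside. Four holes below, at x +-30, y +-40 mm, 14 deep, 16 x 15 mm. Its origin above the dock's: 61 mm at first (on the pins), 54 mm once dropped over the pins, after 8 to 30 mm travel to dock +y, 49 mm fully home.
- block_pad (a point): Centre of the yellow spot on the block's top face, 40 mm above the block's origin; press here. More than about 30 N of push or press would damage the pins. Axes as the block's.
- jar_a: White open cup, 44 mm wide, 45 mm tall, behind the dock (its +x side). Leave alone. Origin: centre of the underside.
- jar_b: Amber jar with white cap, 40 mm wide, 55 mm tall, behind the dock. Leave alone. Origin: centre of the underside.
- solvent: Clear bottle with orange cap, 76 mm wide, 170 mm tall. Leave alone. Origin: centre of the underside.
- tipbox: Clear box with orange lid, 90 x 125 x 60 mm. Leave alone. Origin: centre of the underside.
- wastebox: White open box, 100 x 140 x 50 mm. Leave alone. Origin: centre of the underside.
- rack: Yellow tube rack, 70 x 140 x 45 mm. Leave alone. Origin: centre of the underside.
Not all that is in view belongs to the job. There is more than one size of the block; the job needs the middle-sized.

How it is judged:
By the outcome, as a careful person would: the job done as asked, in the order asked, and still so for the second after the job is handed in, with the robot touching nothing.
It also fails if it takes over 38 s, if anything falls off the work surface, if the arm or the gripper's body presses on something with over 40 N, if the wrist force passes 120 N, or if a joint passes its speed limit or range.

## Working session

There is one attempt and no reset: what is moved stays moved. The work goes in short steps, Python scripts to look and compute and a shell command to move; the robot and the scene stay as the last step left them, time stands still between calls to the robot, and variables do not carry over. Pictures are saved under pics/ and viewed, at most 10 in all, crops included, and the job is handed in when it is done.

```bash
ls; mkdir -p pics; python3 - <<'E'
from cell import bot, viewer
import cv2, numpy as np
o=bot.observe(); print(o)
for n in("scene","top"):
    c=viewer.capture(n); cv2.imwrite(f"pics/{n}0.png",c["pixels"][:,:,::-1]); np.savez(f"{n}0.npz",**c)
    print(n,c["mtx"].round(1).tolist(),np.round(c["distortion"],3),c["view"].round(3).tolist())
E
```

```text
pics
{'time': 0.0, 'joint_pos': array([-1.2448008 ,  0.38386506,  0.04384315,  1.59959712, -0.01790074,
        1.16119306, -0.04989696]), 'joint_vel': array([ 3.60328174e-04, -8.90006528e-05,  5.92572124e-04,  1.10521043e-03,
        1.98887575e-05, -2.17056137e-03,  2.14998207e-04]), 'joint_efforts': array([-2.74281165e-04, -4.33467507e+01,  1.02453835e+00, -2.49510866e+01,
        1.06101815e-02,  1.13473777e-02, -1.17583315e-05]), 'eef_pos': array([0.2669381 , 0.59168534, 0.25485708]), 'orientation': array([-0.66052477, -3.0709409 ,  0.00414208]), 'wrist_force': array([ 0.16264992,  0.14270575, -0.04224907]), 'wrist_torque': array([ 0.02960618,  0.03487636, -0.00309371]), 'finger_force': 0.0, 'opening': 0.9994324935297468}
scene [[491.3, 0.0, 324.9], [0.0, 491.3, 246.1], [0.0, 0.0, 1.0]] [0.041 0.    0.    0.    0.   ] [[0.797, 0.603, 0.012, -0.417], [-0.449, 0.58, 0.68, 0.165], [0.403, -0.547, 0.734, -1.325], [0.0, 0.0, 0.0, 1.0]]
top [[438.1, 0.0, 324.3], [0.0, 438.1, 232.7], [0.0, 0.0, 1.0]] [-0.068  0.     0.     0.     0.   ] [[-0.003, -1.0, -0.006, -0.004], [0.984, -0.004, 0.18, -0.506], [-0.18, -0.005, 0.984, -1.235], [0.0, 0.0, 0.0, 1.0]]
```

View pics/scene0.png

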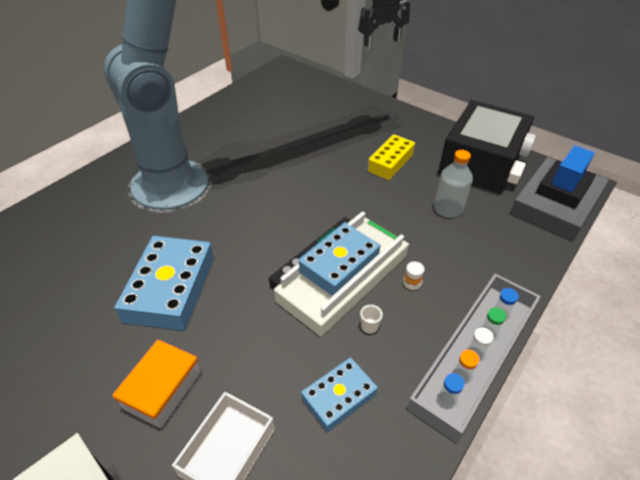

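View pics/top0.png

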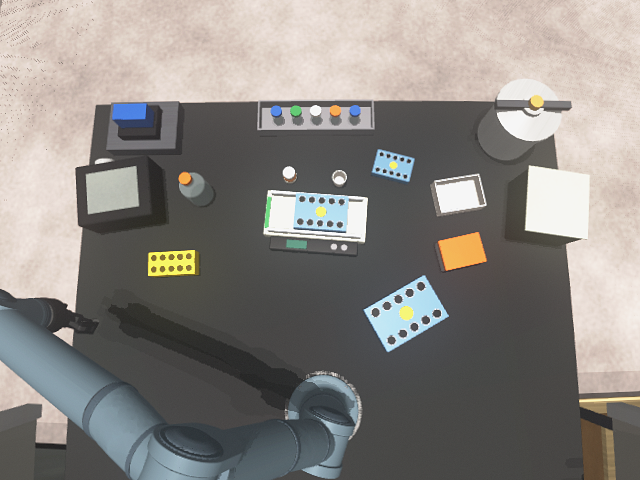

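The scene view shows the heater with the block between its rails at (340,255). There are three blue blocks in the top view: the large one loose at (406,313), the small one loose at (393,166), and the middle-sized one in the heater rails at (321,212). The one in the rails fits. The green stripe at (267,213) is on the world +y side. Next I'll measure and make the confirming crop.

```bash
cat > h.py <<'E'
import numpy as np, cv2
def pts(c,uv,z):
    uv=np.asarray(uv,float).reshape(-1,1,2); n=cv2.undistortPoints(uv,c["mtx"],c["distortion"])[:,0]
    z=np.asarray(z).reshape(-1,1); p=np.hstack([n[:,:1]*z,-n[:,1:]*z,-z]); V=np.array(c["view"],float)
    return (p-V[:3,3])@V[:3,:3]
def ray(c,uv):
    V=np.array(c["view"],float); o=-V[:3,:3].T@V[:3,3]; d=pts(c,[uv],[1.])[0]-o; return o,d/np.linalg.norm(d)
def tri(a,b):
    (o,d),(p,e)=a,b; s=np.linalg.lstsq(np.c_[d,-e],p-o,rcond=None)[0]; A=o+s[0]*d;B=p+s[1]*e
    return (A+B)/2,np.linalg.norm(A-B)
def mask(c,lo,hi,roi):
    h=cv2.cvtColor(c["pixels"],cv2.COLOR_RGB2HSV); m=cv2.inRange(h,lo,hi); k=np.zeros_like(m); x0,y0,x1,y1=roi; k[y0:y1,x0:x1]=255; return m&k
def P(c,m):
    v,u=np.nonzero(m); z=c["range_z"][v,u]; g=z>0; return pts(c,np.c_[u,v][g],z[g])
E
python3 - <<'E'
from h import *
T=dict(np.load("top0.npz"));S=dict(np.load("scene0.npz"))
Y=((22,120,120),(34,255,255));G=((45,120,60),(75,255,255));B=((95,80,80),(115,255,255))
R={'T':(258,180,375,262),'S':(265,205,415,330)}
for nm,col in(("yellow",Y),("green",G)):
    cc=[]
    for k,c in(("T",T),("S",S)):
        m=mask(c,*col,R[k]); v,u=np.nonzero(m); uv=(u.mean(),v.mean()); cc.append(ray(c,uv)); p=P(c,m)
        print(nm,k,len(u),np.round(uv,1),"depth med",np.median(p,0).round(4), p.min(0).round(3),p.max(0).round(3))
    print(" tri",*[np.round(x,4) for x in tri(*cc)])
for k,c in(("T",T),("S",S)):
    p=P(c,mask(c,*B,R[k])); zt=np.median(p[:,2]); p=p[abs(p[:,2]-zt)<.006]
    print(k,"block top z",zt.round(4),[np.round(x,4) for x in cv2.minAreaRect((p[:,:2]*1000).astype(np.float32))])
# dock: all points in region by height
x0,y0,x1,y1=R['T'];m=np.zeros((480,640),np.uint8);m[y0:y1,x0:x1]=255
p=P(T,m)
for lo,hi in((.038,.052),(.068,.082)):
    q=p[(p[:,2]>lo)&(p[:,2]<hi)]; print(lo,len(q),cv2.minAreaRect((q[:,:2]*1000).astype(np.float32)))
c=cv2.resize(T["pixels"][130:360,230:480,::-1],None,fx=2.4,fy=2.4,interpolation=cv2.INTER_CUBIC);cv2.imwrite("pics/crop.png",c)
E
```

```text
yellow T 72 [320.4 211.4] depth med [0.5577 0.0059 0.102 ] [ 0.544 -0.008  0.097] [0.571 0.017 0.107]
yellow S 99 [339.8 251.8] depth med [0.5561 0.0071 0.1021] [ 0.542 -0.008  0.098] [0.57  0.02  0.105]
 tri [0.557  0.0049 0.1044] 0.0006
green T 83 [267.3 211.7] depth med [0.5713 0.1632 0.0457] [0.524 0.156 0.041] [0.615 0.169 0.051]
green S 93 [381.7 229.1] depth med [0.5598 0.1673 0.0468] [ 0.504  0.159 -0.002] [0.602 0.217 0.051]
 tri [0.5676 0.161  0.0542] 0.0017
T block top z 0.0955 [array([508.704 ,   8.8825]), array([141.4866,   1.0827]), np.float64(85.4942)]
S block top z 0.1009 [array([556.1516,   4.5889]), array([151.2103, 102.2927]), np.float64(85.0872)]
0.038 2141 ((562.8646850585938, 19.75726318359375), (301.2632141113281, 221.9364013671875), 86.0245590209961)
0.068 510 ((559.67431640625, 20.070327758789062), (270.4888916015625, 120.60672760009766), 85.61419677734375)
```

View pics/crop.png

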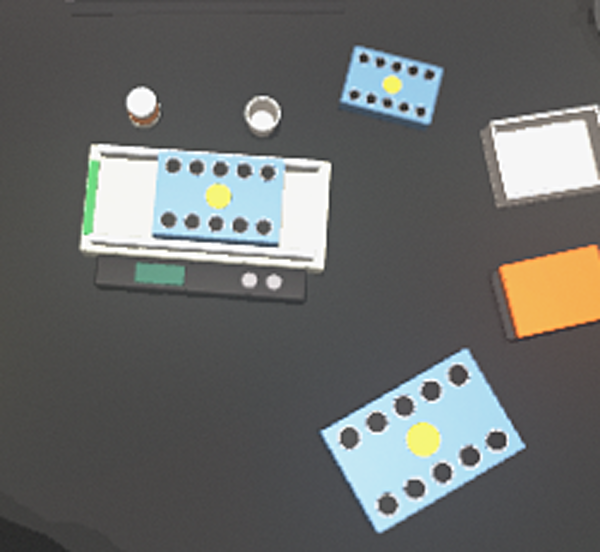

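The crop confirms it: the middle-sized block (100 x 150 mm top, measured 102 x 151) is between the heater rails. Its yellow spot is at crop (218,196) and the green stripe is at the left. The spot measures (0.557, 0.005, 0.102) and the heater yaw is about -4.5°. I'll first turn the tool so its x runs along the push direction and shut the fingers.

```bash
python3 -m inch '[[[0,0,0],0.039,0],[[0,0,0],0.039,0],[[0,0,0],0.039,0],[[0,0,0],0.039,0],[[0,0,0],0.039,0],[[0,0,0],0.039,0],[[0,0,0],0.039,0],[[0,0,0],0.039,0],[[0,0,0],0.039,0],[[0,0,0],0.039,0]]' 20
```

```text
time: 0.93
eef_pos: [0.267, 0.5921, 0.2555]
orientation: [2.312, 2.126, -0.002]
wrist_force: [0.9, 0.4, 0.4]
opening: 0.0
finger_force: 0.0
```

```bash
python3 -m inch '[[[-0.14,0.07,0],0,0],[[-0.14,0.07,0],0,0],[[-0.14,0.07,0],0,0],[[-0.14,0.07,0],0,0],[[-0.14,0.07,0],0,0],[[-0.14,0.07,0],0,0],[[-0.14,0.07,0],0,0],[[-0.14,0.07,0],0,0],[[-0.14,0.07,0],0,0],[[-0.14,0.07,0],0,0]]' && python3 -m inch '[[[-0.14,0.07,0],0,0],[[-0.14,0.07,0],0,0],[[-0.14,0.07,0],0,0],[[-0.14,0.07,0],0,0],[[-0.14,0.07,0],0,0],[[-0.14,0.07,0],0,0],[[-0.14,0.07,0],0,0],[[-0.14,0.07,0],0,0],[[-0.14,0.07,0],0,0],[[-0.14,0.07,0],0,0]]'
```

```text
time: 1.77
eef_pos: [0.385, 0.3006, 0.2558]
orientation: [-2.306, -2.133, 0.001]
wrist_force: [-0.2, -0.3, -0.1]
opening: -0.001
finger_force: 0.0
time: 2.6
eef_pos: [0.5026, 0.0109, 0.256]
orientation: [-2.306, -2.133, 0.0]
wrist_force: [0.5, 0.4, 0.4]
opening: 0.004
finger_force: 0.0
```

```bash
python3 -m inch '[[[-0.14,0.07,0],0,0],[[-0.14,0.07,0],0,0],[[-0.14,0.07,0],0,0],[[-0.14,0.07,0],0,0],[[0,0,0.1],0,0],[[0,0,0.1],0,0],[[0,0,0],0,0],[[0,0,0],0,0]]'
python3 - <<'E'
from cell import bot, viewer
from h import *
w=viewer.capture("wrist"); t=viewer.capture("top")
cv2.imwrite("pics/w1.png",np.hstack([w["pixels"],t["pixels"][120:360,200:440].repeat(2,0).repeat(2,1)])[:,:,::-1][:, :1120:]) 
i=cv2.imread("pics/w1.png"); cv2.imwrite("pics/w1.png",cv2.resize(i,(800,343)))
m=mask(w,(22,120,120),(34,255,255),(0,0,640,480)); p=P(w,m); v,u=np.nonzero(m); print("pad wrist",len(p),u.mean(),v.mean(),np.median(p,0).round(4))
p=P(w,mask(w,(95,80,80),(115,255,255),(0,0,640,480))); p=p[abs(p[:,2]-.101)<.006]
print(len(p),cv2.minAreaRect((p[:,:2]*1000).astype(np.float32)))
E
```

```text
time: 3.27
eef_pos: [0.5484, -0.1033, 0.2149]
orientation: [-2.304, -2.131, 0.005]
wrist_force: [-0.4, -0.1, -0.2]
opening: 0.004
finger_force: 0.0
pad wrist 1753 220.375 304.32045454545454 [ 0.2903 -0.2235  0.0543]
6107 ((552.665283203125, -23.963302612304688), (94.93550872802734, 98.75542449951172), 85.11504364013672)
```

View pics/w1.png

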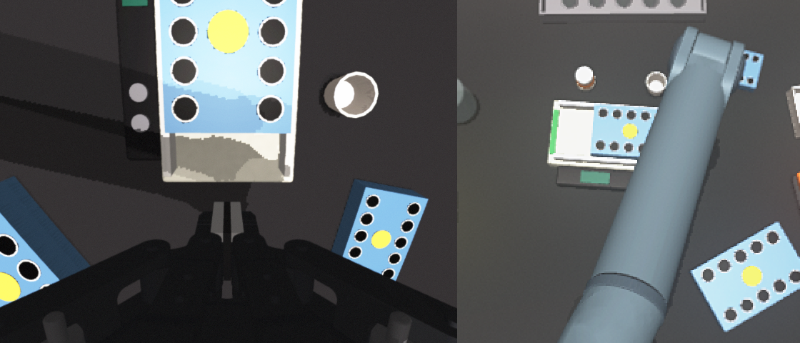

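The wrist view (left half) shows the block's rear edge at about (225,133), with the shut fingers centred behind it at (225,205). The measured rear edge is y ≈ -0.072. I'll go down into the open channel behind it.

```bash
python3 -m inch '[[[0,0,0.12],0,0],[[0,0,0.12],0,0],[[0,0,0.12],0,0],[[0,0,0.12],0,0],[[0,0,0.08],0,0],[[0,0,0.05],0,0],[[0.03,0,0],0,0],[[0.02,0,0],0,0],[[0,0,0],0,0]]'
```

```text
time: 4.12
eef_pos: [0.5523, -0.0919, 0.0958]
orientation: [2.303, 2.135, 0.005]
wrist_force: [-0.0, 0.4, -0.0]
opening: 0.004
finger_force: 0.0
```

```bash
python3 -m inch '[[[0.01,0,0],0,0],[[0.01,0,0],0,0],[[0.01,0,0],0,0],[[0.01,0,0],0,0],[[0,0,0],0,0]]';python3 -m inch '[[[0.01,0,0],0,0],[[0.01,0,0],0,0],[[0,0,0],0,0]]'
```

```text
time: 4.53
eef_pos: [0.5514, -0.0851, 0.0945]
orientation: [-2.306, -2.134, -0.001]
wrist_force: [0.1, -0.2, 0.5]
opening: -0.001
finger_force: 0.0
time: 4.78
eef_pos: [0.5515, -0.0817, 0.0943]
orientation: [2.306, 2.133, -0.0]
wrist_force: [-0.2, -0.8, 0.3]
opening: -0.001
finger_force: 0.1
```

```bash
for i in 1; do python3 -m inch '[[[0.01,0,0],0,0],[[0.01,0,0],0,0],[[0,0,0],0,0]]';python3 -m inch '[[[0.01,0,0],0,0],[[0.01,0,0],0,0],[[0,0,0],0,0]]'; done
```

```text
time: 5.03
eef_pos: [0.5517, -0.0788, 0.0943]
orientation: [2.307, 2.131, -0.001]
wrist_force: [-0.5, -2.8, -0.1]
opening: -0.002
finger_force: 1.7
time: 5.28
eef_pos: [0.5522, -0.0736, 0.0943]
orientation: [2.306, 2.133, -0.0]
wrist_force: [-0.1, -4.3, 0.3]
opening: -0.001
finger_force: 1.6
```

```bash
python3 -m inch '[[[0.01,0,0],0,0],[[0,0,0],0,0]]';python3 -m inch '[[[0.01,0,0],0,0],[[0,0,0],0,0]]';python3 -m inch '[[[0.01,0,0],0,0],[[0,0,0],0,0]]'
python3 - <<'E'
from cell import viewer
from h import *
c=viewer.capture("scene"); m=mask(c,(22,120,120),(34,255,255),(265,205,415,330)); p=P(c,m); print(len(p),np.median(p,0).round(4), p[:,2].std())
E
```

```text
time: 5.45
eef_pos: [0.5523, -0.0714, 0.0943]
orientation: [-2.306, -2.133, -0.0]
wrist_force: [-0.8, -2.6, 0.4]
opening: 0.003
finger_force: 1.5
time: 5.62
eef_pos: [0.5525, -0.0691, 0.0942]
orientation: [-2.306, -2.133, -0.0]
wrist_force: [0.3, -3.1, -0.4]
opening: -0.002
finger_force: 1.4
time: 5.78
eef_pos: [0.5527, -0.0657, 0.0941]
orientation: [-2.304, -2.133, -0.002]
wrist_force: [0.0, 1.1, 1.0]
opening: 0.001
finger_force: 0.0
95 [0.5566 0.0236 0.0934] 0.0013512633207971862
```

The contact force fell to zero and the spot sank from 0.102 to 0.0934, so the block has dropped over the pins after about 17 mm. I'll back off, rise, then check the level.

```bash
python3 -m inch '[[[-0.03,0,0],0,0],[[-0.05,0,0],0,0],[[0,0,-0.12],0,0],[[0,0,-0.12],0,0],[[0,0,-0.06],0,0],[[0,0,0],0,0]]'
cat > lev.py <<'E'
from cell import viewer,bot
from h import *
for n,r in(("scene",(265,205,415,330)),("wrist",(100,0,460,480))):
    c=viewer.capture(n)
    if n=="scene": cv2.imwrite("pics/s_%d.png"%(bot.observe()["time"]*100),cv2.resize(c["pixels"][180:350,240:440,::-1],None,fx=3,fy=3))
    m=mask(c,(22,120,120),(34,255,255),r); p=P(c,m); p=p[p[:,2]>.08]; print(n,"pad",np.median(p,0).round(4))
    p=P(c,mask(c,(95,80,80),(115,255,255),r)); z0=.089 if 0 else np.median(p[p[:,2]>.08][:,2]); p=p[abs(p[:,2]-z0)<.008]; p=p[abs(p[:,1]-.02)<.2]
    A=np.c_[p[:,:2]-[.557,.022],np.ones(len(p))]; print(" plane slope x,y, z",np.linalg.lstsq(A,p[:,2],rcond=None)[0].round(4),[np.round(x,1) for x in cv2.minAreaRect((p[:,:2]*1000).astype(np.float32))])
E
python3 lev.py; python3 -c "
from cell import bot;print(bot.observe()['eef_pos'])"
```

```text
time: 6.33
eef_pos: [0.5538, -0.085, 0.1574]
orientation: [2.305, 2.129, 0.008]
wrist_force: [-0.2, -0.9, 0.2]
opening: -0.004
finger_force: 0.0
scene pad [0.5591 0.0233 0.0935]
 plane slope x,y, z [-0.0175  0.0056  0.0927] [array([557.1,  22.8]), array([154.7, 102.1]), np.float64(85.5)]
wrist pad [0.5558 0.0192 0.0925]
 plane slope x,y, z [ 0.0002 -0.0014  0.0919] [array([553.5, -11.7]), array([ 86.2, 100.1]), np.float64(85.5)]
[ 0.55141751 -0.083876    0.1543142 ]
```

```bash
python3 -m inch '[[[0.106,-0.003,0],0,0],[[0.106,-0.003,0],0,0],[[0.106,-0.003,0],0,0],[[0.106,-0.003,0],0,0],[[0.106,-0.003,0],0,0],[[0,0,0.05],0,0],[[0,0,0.05],0,0],[[0,0,0.02],0,0],[[0,0,0],0,0],[[0,0,0],0,0]]'
```

```text
time: 7.27
eef_pos: [0.5557, 0.0201, 0.1293]
orientation: [-2.309, -2.129, 0.004]
wrist_force: [-0.2, -1.4, -0.5]
opening: 0.001
finger_force: 0.0
```

```bash
python3 -m inch '[[[0.01,0,0.015],0,0],[[0,0,0.015],0,0],[[0,0,0],0,0]]';python3 -m inch '[[[0,0,0.01],0,0],[[0,0,0],0,0]]';python3 -m inch '[[[0,0,0.005],0,0],[[0,0,0],0,0]]';python3 -m inch '[[[0,0,0.005],0,0],[[0,0,0],0,0]]'
```

```text
time: 7.52
eef_pos: [0.5566, 0.0239, 0.124]
orientation: [-2.307, -2.132, 0.0]
wrist_force: [-0.7, 0.7, -0.1]
opening: 0.001
finger_force: 0.0
time: 7.68
eef_pos: [0.5567, 0.0241, 0.1221]
orientation: [-2.307, -2.133, 0.0]
wrist_force: [0.0, -0.7, 0.2]
opening: -0.002
finger_force: 0.0
time: 7.85
eef_pos: [0.5568, 0.0242, 0.1212]
orientation: [-2.306, -2.133, -0.0]
wrist_force: [-0.3, 0.1, 1.1]
opening: -0.0
finger_force: 0.0
time: 8.02
eef_pos: [0.5567, 0.0242, 0.1202]
orientation: [-2.306, -2.133, 0.0]
wrist_force: [-0.0, -0.5, -0.2]
opening: -0.0
finger_force: 0.0
```

```bash
for i in 1; do python3 -m inch '[[[0,0,0.005],0,0],[[0,0,0],0,0]]';python3 -m inch '[[[0,0,0.005],0,0],[[0,0,0],0,0]]';python3 -m inch '[[[0,0,0.005],0,0],[[0,0,0],0,0]]'; done | grep -v -e ori -e open
```

```text
time: 8.18
eef_pos: [0.5567, 0.0242, 0.1191]
wrist_force: [0.1, -0.3, 0.7]
finger_force: 0.0
time: 8.35
eef_pos: [0.5567, 0.0242, 0.1181]
wrist_force: [-0.6, -0.4, -0.7]
finger_force: 0.0
time: 8.52
eef_pos: [0.5569, 0.0242, 0.1173]
wrist_force: [-0.2, 0.1, 1.4]
finger_force: 0.4
```

```bash
for i in 1; do python3 -m inch '[[[0,0,0.005],0,0],[[0,0,0],0,0]]';python3 -m inch '[[[0,0,0.005],0,0],[[0,0,0],0,0]]';python3 -m inch '[[[0,0,0.005],0,0],[[0,0,0],0,0]]'; done | grep -v -e ori -e open
```

```text
time: 8.68
eef_pos: [0.557, 0.0241, 0.1168]
wrist_force: [-1.0, -0.3, 4.1]
finger_force: 2.1
time: 8.85
eef_pos: [0.557, 0.0241, 0.1159]
wrist_force: [-2.3, 0.4, 5.0]
finger_force: 2.6
time: 9.02
eef_pos: [0.557, 0.0242, 0.1149]
wrist_force: [-3.0, -0.0, 5.9]
finger_force: 2.7
```

```bash
for i in 1; do python3 -m inch '[[[0,0,0.005],0,0],[[0,0,0],0,0]]';python3 -m inch '[[[0,0,0.005],0,0],[[0,0,0],0,0]]';python3 -m inch '[[[0,0,0.005],0,0],[[0,0,0],0,0]]'; done | grep -v -e ori -e open; python3 lev.py
```

```text
time: 9.18
eef_pos: [0.5569, 0.0241, 0.1142]
wrist_force: [-2.5, -0.1, 7.6]
finger_force: 3.3
time: 9.35
eef_pos: [0.557, 0.0241, 0.1142]
wrist_force: [-5.3, -0.3, 14.1]
finger_force: 6.6
time: 9.52
eef_pos: [0.557, 0.0241, 0.1141]
wrist_force: [-6.9, -0.1, 19.7]
finger_force: 9.7
scene pad [0.5615 0.0165 0.0902]
 plane slope x,y, z [-0.0146  0.0077  0.0894] [array([558.1,  21.3]), array([151.3, 103.3]), np.float64(83.9)]
wrist pad [0.5632 0.0307 0.0895]
 plane slope x,y, z [-0.0006 -0.0006  0.0888] [array([557.2,  34. ]), array([122.3, 100.3]), np.float64(85.5)]
```

Sinking has stopped at a hard stop (tip z 0.089, force now rising 6 N/mm at 20 N). I'll hold the block top against the rail tops, which cancels the calibration error, before letting go.

```bash
cat > rel.py <<'E'
from cell import viewer,bot
from h import *
C=np.array([.5585,.020]);a=np.radians(4.5);ex=np.array([np.cos(a),-np.sin(a)]);ey=np.array([np.sin(a),np.cos(a)])
def rel(n,c):
    v,u=np.nonzero(c["range_z"]>0);p=pts(c,np.c_[u,v],c["range_z"][v,u]);q=np.c_[(p[:,:2]-C)@ex,(p[:,:2]-C)@ey,p[:,2]]
    b=q[(abs(q[:,0])<46)&(abs(q[:,0])<.046)&(abs(q[:,1])<.07)&(abs(q[:,2]-.093)<.012)]
    o=f"{n}: block {np.median(b[:,2]):.4f}"
    for s in(-1,1):
        r=q[(abs(q[:,0]*s-.0555)<.006)&(abs(q[:,1])<.13)&(abs(q[:,2]-.075)<.006)]; o+=f" rail{s:+d} {len(r)} {np.median(r[:,2]) if len(r) else 0:.4f}"
    d=q[(abs(q[:,0])<.04)&(abs(q[:,1])<.148)&(abs(q[:,1])>.105)&(abs(q[:,2]-.045)<.008)]; o+=f" deck {len(d)} {np.median(d[:,2]) if len(d) else 0:.4f}"
    print(o)
if __name__=="__main__":
    for n in("scene","top"): rel(n+"0",dict(np.load(n+"0.npz")))
    for n in("scene","top","wrist"): rel(n,viewer.capture(n))
E
python3 rel.py
```

```text
scene0: block 0.1020 rail-1 162 0.0750 rail+1 478 0.0753 deck 1106 0.0457
top0: block 0.1014 rail-1 276 0.0752 rail+1 149 0.0751 deck 763 0.0455
scene: block 0.0900 rail-1 128 0.0748 rail+1 493 0.0751 deck 983 0.0457
top: block 0.0896 rail-1 146 0.0752 rail+1 126 0.0752 deck 634 0.0457
wrist: block 0.0890 rail-1 5113 0.0746 rail+1 5285 0.0747 deck 7452 0.0447
```

The top has sunk 12 mm in both fixed cameras (61→49 mm), and it stands 14–15 mm over the rails, which is fully home. Now I'll let go and verify.

```bash
python3 -m inch '[[[0,0,-0.02],0,0],[[0,0,-0.05],0,0],[[0,0,-0.1],0,0],[[0,0,-0.15],0,0],[[0,0,-0.15],0,0],[[-0.15,0,-0.1],0,0],[[-0.15,0,0],0,0],[[-0.15,0,0],0,0],[[0,0,0],0,0],[[0,0,0],0,0]]'; python3 rel.py; python3 lev.py; ls pics
```

```text
time: 10.6
eef_pos: [0.5492, -0.0685, 0.2257]
orientation: [2.312, 2.126, 0.0]
wrist_force: [0.4, 0.2, 0.4]
opening: 0.001
finger_force: 0.0
scene0: block 0.1020 rail-1 162 0.0750 rail+1 478 0.0753 deck 1106 0.0457
top0: block 0.1014 rail-1 276 0.0752 rail+1 149 0.0751 deck 763 0.0455
scene: block 0.0900 rail-1 183 0.0748 rail+1 491 0.0753 deck 1032 0.0458
top: block 0.0898 rail-1 128 0.0751 rail+1 120 0.0757 deck 435 0.0457
wrist: block 0.0890 rail-1 2986 0.0747 rail+1 3104 0.0747 deck 4993 0.0449
scene pad [0.5573 0.024  0.0906]
 plane slope x,y, z [-0.0121  0.0071  0.0894] [array([557. ,  21.8]), array([152.9, 102.6]), np.float64(85.4)]
crop.png
s_1080.png
s_638.png
s_956.png
scene0.png
top0.png
w1.pngTraceback (most recent call last):
  File "lev.py", line 6, in <module>
    m=mask(c,(22,120,120),(34,255,255),r); p=P(c,m); p=p[p[:,2]>.08]; print(n,"pad",np.median(p,0).round(4))
                                             ~^^^^^
  File "h.py", line 14, in P
    v,u=np.nonzero(m); z=c["range_z"][v,u]; g=z>0; return pts(c,np.c_[u,v][g],z[g])
                                                          ~~~^^^^^^^^^^^^^^^^^^^^^^
  File "h.py", line 3, in pts
    uv=np.asarray(uv,float).reshape(-1,1,2); n=cv2.undistortPoints(uv,c["mtx"],c["distortion"])[:,0]
                                               ~~~~~~~~~~~~~~~~~~~^^^^^^^^^^^^^^^^^^^^^^^^^^^^^
cv2.error: OpenCV(4.12.0) /io/opencv/modules/calib3d/src/undistort.dispatch.cpp:347: error: (-215:Assertion failed) CV_IS_MAT(_src) && CV_IS_MAT(_dst) && (_src->rows == 1 || _src->cols == 1) && (_dst->rows == 1 || _dst->cols == 1) && _src->cols + _src->rows - 1 == _dst->rows + _dst->cols - 1 && (CV_MAT_TYPE(_src->type) == CV_32FC2 || CV_MAT_TYPE(_src->type) == CV_64FC2) && (CV_MAT_TYPE(_dst->type) == CV_32FC2 || CV_MAT_TYPE(_dst->type) == CV_64FC2) in function 'cvUndistortPointsInternal'
```

The block stays home and level, at the same height in all three cameras with the arm clear. The script error is only because the pad is out of the wrist camera's view.

```bash
python3 -c "
from cell import job;print(job.sign_off())"
```

```text
the job is handed in; nothing more can be done
None
```

The block dropped over the pins after about 17 mm of gentle pushing (up to about 4 N), was pressed fully home and level (peak reading about 21 N), and was released; the job was handed in after about 11 s with the gripper clear.

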